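# Lock the monopod in its cradle and hold it drawn out

## Robot

A 7-joint arm with a two-finger parallel gripper is mounted at the origin on the work surface. World frame = base frame: x ahead of the robot, y to its left, z up, the work surface at z = 0. Lengths are in m, angles in rad, forces in N, time in s.
With the tool pointing down it reaches from about 0.4 to 0.9 m from the base axis. Payload 5.5 kg.
Tool frame: the origin (TCP) lies at the very end of the fingers, on their centre line; the grasp point (between the pads) lies 19 mm behind it (ctrl.grasp_offset is the distance from the TCP to the grasp point, in m); z points along the fingers, y is the line along which they close (so a half turn about z gives the same grasp; the last joint's range is limited). The gripper opens to 85 mm and grips with 20 to 120 N. Pads are 22 mm wide; open, the fingers measure 114 mm over their backs; the gripper's body (76 mm by 85 mm) begins 54 mm behind the grasp point. The pads swing forward as they close: fully open they stand 13 mm farther back than shut.
Start: joints at [1.438, 0.501, -0.427, 1.55, 0.221, 1.138, -0.21], TCP at [0.251, -0.6, 0.231] pointing down, gripper open.
Joint ranges: [-2.88, 2.88], [-0.31, 2.03], [-1.54, 1.56], [0.2, 2.42], [-1.41, 4.55], [0.19, 2.02], [-2.57, 2.57]. Speed limits (rad/s): [2.57, 2.57, 3.14, 3.14, 3.14, 3.14, 3.14].

## Interface

Orientations are given as a unit quaternion [x, y, z, w].
In Python, from rig import ctrl gives the robot as it stands.
- The arm moves only by the tool pendant, called after "Emit:" as a command line: name --argument value ..., lists and objects as JSON in quotes. Schema: {"type":"object","properties":{"deltas":{"type":"array","items":{"type":"array","items":{"type":"array","items":{"type":"number"},"minItems":7,"maxItems":7},"minItems":1,"maxItems":20},"minItems":1,"maxItems":1},"squeeze":{"type":"number"},"only":{"type":"string"},"quiet":{"type":"boolean"},"lines":{"type":"string"}},"required":["deltas"],"additionalProperties":false}. deltas is a list that holds a single list of rows (three levels of brackets), with 1 to 20 rows, each of 7 numbers: a rotation vector rx, ry, rz in rad, then dx, dy, dz in units of 100 mm, then the finger opening in m; each row is the pose to reach, as a shift and turn from the pose commanded when the call began, along the tool's axes at that moment; what a row does not reach only later rows make up. A row lasts 1/8 s, in which the tool goes at most 0.0625 m and 0.188 rad, less where a joint would pass 70% of its speed; a pose out of reach is approached as far as the arm can. The fingers move at their own pace and stop on an object; squeeze is the grip in N (left out, the last holds). Time passes only in rows, so rows that do not move let the fingers close. The tool returns the time, the measured TCP pose, the force, the opening and the grip force at its end. only (a regular expression) keeps the lines of the reply that match it, lines (a string "A,B") keeps lines A to B, and quiet returns only ok. Input that does not fit is refused with a message, and nothing moves.
- ctrl.observe(): the state, without advancing time (a new reading comes with each control period).
- ctrl.camera(name): name is "side" or "top"; returns a dict with "image" (480x640x3 uint8, blue, green, red), "intrinsics" (3x3 intrinsics, pixels), "k1" (the pictures are not rectified: a ray, as slopes to the right and down, at radius r is drawn at 1 + k1 r^2 times it, then the intrinsics apply), "xyz" and "orientation" of the camera in the world. Camera axes: x right, y down, z forward; pixel columns grow to the right and rows downward; lengths in m; the calibration is good to about 2 mm. A picture is of the moment at which its call begins. There is no depth.
- ctrl.job_done(): hands the job in; it is judged then, once.
The state is a dict: "time": time; "joints": joint angles; "qd": joint speeds; "effort": joint torques, N m; "ee_pos": TCP position; "tool_rot": TCP orientation; "contact_force": force on the tool from outside, world axes, zero at the start; "wrist_torque": the same for the moment, N m; "grip_width": finger opening in m; "finger_force": force on a finger pad.
Only numpy, scipy, OpenCV 4.12 (cv2) and the standard library are available. Lean on these libraries where they do the work, as an engineer would, in place of code of your own. Each camera call takes 0.05 s, during which the arm holds its last target. There are 200 camera calls.

## Task

The phone monopod lies loose in the wooden cradle on the breakfast table: first swing the cradle's keeper bar down over it until it clicks shut. Then take the lilac pull head so that your grip squeezes its orange button in, and with the button kept in draw the head straight out, past the first stop, all the way to the second stop. Finish holding it there, still squeezing the head and button (it springs back if let go), so that the phone mount can be fitted; leave the mug, snack box and fruit bowl alone.

Things in the scene. Friction and masses are not known exactly. Their poses are not given: they have to be found in the camera images.
- cradle: Wooden monopod cradle fixed to the table; base 200 x 150 x 12 mm; place and yaw vary. Origin: centre of its underside, on the table. x runs along the stick towards the pull head (the way to pull), y across, z up. U saddles at x = +-65 mm carry the stick (46 mm wide, top 79 mm above the table). Grey catch post at x = 0, y = +59 mm (24 x 15 mm, 104 mm tall).
- keeper_hinge (a point): Hinge line of the keeper bar, on the cradle at x = 0, y = -42 mm, z = 92 mm, running along the cradle's x axis, on a grey hinge post 34 x 16 mm, 100 mm tall.
- keeper (a joint): Angle of the steel keeper bar (14 mm wide, 8 thick, 92 long). 0 = shut: level across the stick towards the cradle's +y, nose clicked under the sprung ball in the catch post, bar between the stick's black flanges; pi/2 = upright; at most 2.0. Starts at 1.4 to 1.85, stays where left. Push the tab along its arc, then down: under 2 N to swing; the click, from 0.13 rad down, takes 5 to 8 N.
- keeper_tab (a point): Centre of the end face of the yellow push tab on the keeper bar (round, 16 mm across, 12 mm tall), 66 mm along the bar from the hinge and 16 mm off the bar's centre line on its outer side (the upper side when shut, the side to push to shut it).
- stick: The monopod: square aluminium tube 200 x 26 x 26 mm, rear end black rubber, loose in the saddles (250 g, 1.5 mm side play). Origin: centre of the tube's underside; x towards the pull head, z up; tube axis 13 mm above the origin, 73 mm above the table. Two black flanges (40 mm wide, 6 thick) at x = +-15 mm; the shut keeper bar between them keeps the tube from sliding out when pulled.
- rod (a joint): How far the steel rod with the pull head is drawn out of the tube along the stick's x axis: 0 = home, 0.060 m = first stop (a springy click that takes about 5 N more to pull through), 0.120 m = second stop (rigid end). It is blocked at home unless the button is pressed. A spring pulls it back with 3 to 4.2 N; let go, it slides in to about 15 mm, where the catch stops it.
- head (a point): Centre of the lilac pull head on the end of the rod: a block 40 mm along the stick, 24 mm across, 28 mm tall, 145 mm along the stick's x from its origin when home, 73 mm above the table. A black disc and a steel stud stand on its outer end, up to 36 mm from this point. Pinch it here from above, fingers closing across the stick.
- button_face (a point): Centre of the face of the orange button on the head's +y side (round, 16 mm across), 18 mm from the head's centre across the stick; it stands 6 mm proud of the head, 1 mm when fully pressed, so head and button measure 30 mm unpressed and 25 mm pressed.
- button (a joint): How far the button is pushed in: 0 = out, 0.005 m = fully in. 5 N presses it fully; the rod is free from about 0.003 m. It springs out when let go.
- mug: White mug, 82 mm across, 95 mm tall, standing on the table. Origin: centre of its underside. Leave alone.
- snack_box: Green and pink snack box, 110 x 70 x 36 mm, lying on the table. Origin: centre of its underside. Leave alone.
- fruit_bowl: Blue bowl of berries, 132 mm across, 55 mm tall with the fruit. Origin: centre of its underside. Leave alone.

How it is judged:
By the outcome, as a careful person would: the job done as asked, in the order asked, and still so for the second after the job is handed in, while the arm keeps its last pose, push and grip.
It also fails if it takes over 45 s, if anything falls off the work surface, if the arm or the gripper's body presses on something with over 40 N, if the wrist force passes 120 N, or if a joint passes its speed limit or range.

## Working session

There is one attempt and no reset: what is moved stays moved. The work goes in short steps, Python scripts to look and compute and a tool call to move; the robot and the scene stay as the last step left them, time stands still between calls to the robot, and variables do not carry over. Pictures are saved under pics/ and viewed, at most 10 in all, crops included, and the job is handed in when it is done.

```bash
ls; mkdir -p pics
```

Run:
```python
from rig import ctrl
import cv2
for n in("side","top"):
    c=ctrl.camera(n);cv2.imwrite(f"pics/{n}0.png",c["image"]);print(n,c["intrinsics"],c["k1"],c["xyz"],c["orientation"])
s=ctrl.observe();print(s["time"],s["ee_pos"],s["tool_rot"],s["grip_width"],ctrl.grasp_offset)
```

```text
pics
rig.py
side [[584.50403302   0.         318.07029529]
 [  0.         584.50403302 235.78735386]
 [  0.           0.           1.        ]] -0.18241256266988184 [0.26791201 0.52344954 0.7467185 ] [-0.23012384  0.88769282 -0.38396149  0.10778704]
top [[508.25824073   0.         323.06706797]
 [  0.         508.25824073 243.37817357]
 [  0.           0.           1.        ]] -0.016951553112421993 [ 0.50474883 -0.09203508  1.14833377] [-0.70160741  0.71040243 -0.04121396  0.03710588]
0.1 [ 0.25033757 -0.59919294  0.23036714] [ 9.80472726e-01  1.96653221e-01 -1.39392798e-04 -8.51024387e-04] 0.08515165414289128 0.0187
```

View pics/side0.png

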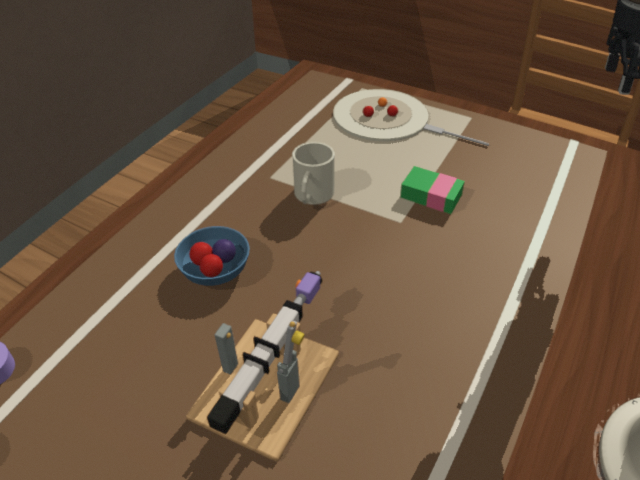

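View pics/top0.png

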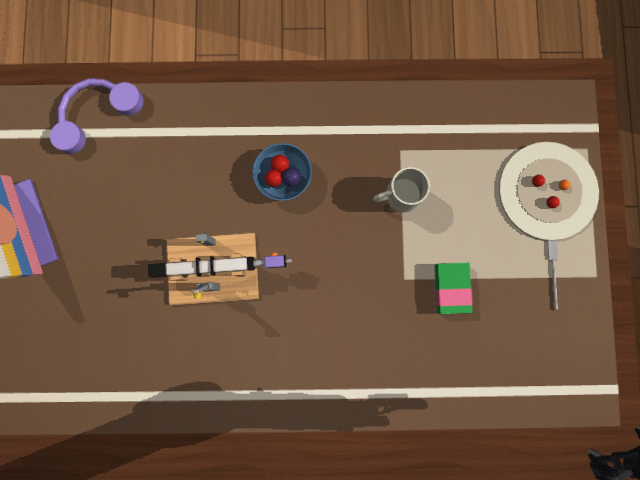

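The views show the cradle around top (212,268) and the pull head at (275,262), with the button on the far side. The keeper is open on the near side, with its tab at about top (197,295) and side (297,338). I'll enlarge both views next.

Run:
```python
import cv2
a=cv2.imread("pics/side0.png")[260:460,180:350];b=cv2.imread("pics/top0.png")[225:315,140:300]
cv2.imwrite("pics/sc.png",cv2.resize(a,None,fx=3,fy=3,interpolation=2));cv2.imwrite("pics/tc.png",cv2.resize(b,None,fx=5,fy=5,interpolation=2))
```

```text
(no output)
```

View pics/sc.png

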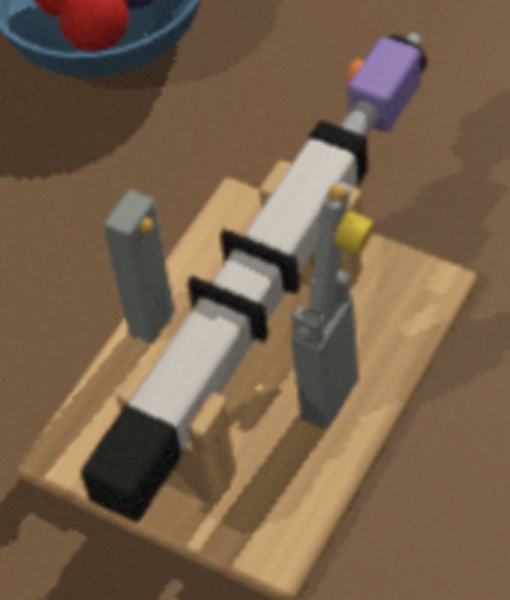

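View pics/tc.png

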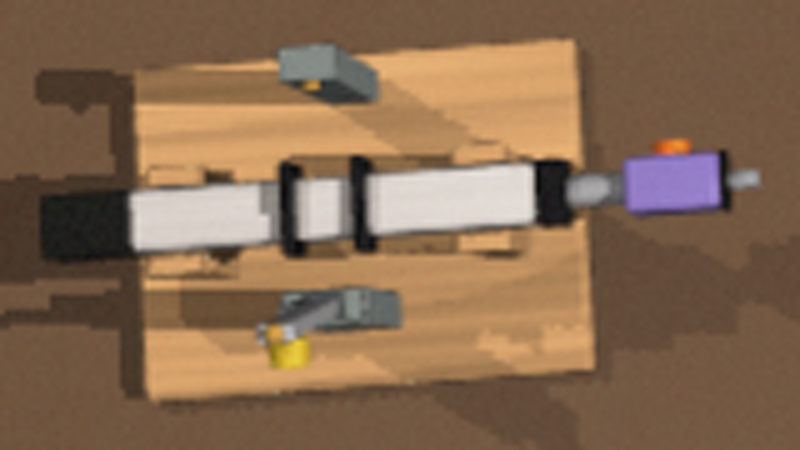

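Create h.py:
```python
import numpy as np,cv2
from scipy.spatial.transform import Rotation as R
from scipy.optimize import least_squares as LS
CAM={"side":(584.504,318.070,235.787,-0.182413,[0.26791201,0.52344954,0.7467185],[-0.23012384,0.88769282,-0.38396149,0.10778704]),
"top":(508.258,323.067,243.378,-0.0169516,[0.50474883,-0.09203508,1.14833377],[-0.70160741,0.71040243,-0.04121396,0.03710588])}
def proj(n,P):
    f,cx,cy,k,t,q=CAM[n];p=R.from_quat(q).inv().apply(np.atleast_2d(P)-t);s=p[:,:2]/p[:,2:]
    s=s*(1+k*(s**2).sum(1,keepdims=True));return s*f+[cx,cy]
def full(n,uv):
    s,o=(3,[180,260]) if n=="side" else (5,[140,225])
    return (np.array(uv,float)+.5)/s-.5+o
def tri(ps,pt):
    g=lambda X:np.r_[(proj("side",X)-ps)[0],(proj("top",X)-pt)[0]]
    r=LS(g,[.5,0,.1]);return r.x,np.sqrt((r.fun**2).mean())
def world(c,P): return R.from_euler("z",c[2]).apply(np.atleast_2d(P))+[c[0],c[1],0]
```

Create fit.py:
```python
from h import *
L=[("top",(-100,75,12),(134,70)),("top",(100,75,12),(575,40)),("top",(100,-75,12),(595,368)),("top",(-100,-75,12),(150,402)),
("side",(100,75,12),(230,180)),("side",(100,-75,12),(475,272)),("side",(-100,75,12),(22,470)),("top",(0,59,104),(308,63)),("side",(0,59,104),(132,212))]
g=lambda c:np.concatenate([(proj(n,world(c,np.array(P)/1e3))-full(n,u))[0] for n,P,u in L])
r=LS(g,[.45,.12,-1.5],loss="soft_l1");c=r.x
print("cradle",c,np.degrees(c[2]));print(np.round(g(c).reshape(-1,2),1).tolist())
loc=lambda X:np.round(R.from_euler("z",-c[2]).apply(X-[c[0],c[1],0])*1e3,1)
for nm,s,t in [("catch",(132,212),(308,63)),("button",(357,70),(673,147)),("tab",(358,233),(290,354)),("frontcorner+100,+75",(230,180),(575,40)),
 ("stud",(416,40),(755,178)),("barend",(339,190),(278,330))]:
    X,e=tri(full("side",s),full("top",t));print(nm,X.round(4),"local",loc(X),"res",e.round(2))
for th in(1.4,1.5,1.6,1.7,1.8):
    P=world(c,[0,-.042+.066*np.cos(th)-.016*np.sin(th)*0,0]) 
    u=np.array([np.cos(th),np.sin(th)]);nrm=np.array([-np.sin(th),np.cos(th)])
    q=np.array([-.042,.092])+.066*u+.016*nrm
    P=world(c,[0,*q]);print(th,q,((proj("side",P)-[180,260])*3).round(),((proj("top",P)-[140,225])*5).round())
H=world(c,[[.145+a,b,.073+z] for a in(-.02,.02) for b in(-.012,.012) for z in(.014,)])
print(((proj("side",H)-[180,260])*3).round().tolist(),((proj("top",H)-[140,225])*5).round().tolist())
```

```bash
python3 fit.py
```

```text
cradle [ 0.5773574   0.15204169 -1.50419217] -86.18386271498716
[[-1.6, 0.3], [-1.2, -0.6], [-0.9, 0.5], [-1.7, 0.8], [-0.5, -3.1], [2.6, -1.6], [-0.4, -1.7], [-1.3, 0.3], [0.5, -1.3]]
catch [0.6383 0.1549 0.0984] local [ 1.2 61.  98.4] res 0.23
button [0.6048 0.006  0.0716] local [147.6  17.7  71.6] res 0.57
tab [0.5172 0.1477 0.1522] local [  0.3 -60.3 152.2] res 0.24
frontcorner+100,+75 [0.6593 0.0561 0.0024] local [101.2  75.4   2.4] res 0.16
stud [ 0.5902 -0.0293  0.0691] local [181.8   0.8  69.1] res 0.2
barend [0.5259 0.1469 0.175 ] local [  1.7 -51.7 175. ] res 0.19
1.4 [-0.04654936  0.15975916] [[328. 211.]] [[280. 314.]]
1.5 [-0.05329126  0.15896646] [[342. 217.]] [[281. 332.]]
1.6 [-0.05992035  0.15750467] [[356. 225.]] [[283. 349.]]
1.7 [-0.06637037  0.15538837] [[370. 233.]] [[285. 366.]]
1.8 [-0.0725769   0.15263871] [[384. 242.]] [[288. 382.]]
[[389.0, 97.0], [347.0, 82.0], [424.0, 44.0], [382.0, 30.0]] [[617.0, 212.0], [613.0, 155.0], [712.0, 205.0], [708.0, 148.0]]
```

Add to h.py:
```python
C=np.array([0.5774,0.1520,-1.5042])
def go(P,local=True,yaw=C[2]+np.pi/2):
    "print row shift to TCP target P (cradle frame) with tool y along cradle y"
    from rig import ctrl
    s=ctrl.observe();T=R.from_quat(s["tool_rot"]);W=world(C,P)[0] if local else np.array(P)
    y=[np.cos(yaw),np.sin(yaw),0];z=[0,0,-1];G=R.from_matrix(np.c_[np.cross(y,z),y,z])
    d=T.inv().apply(W-s["ee_pos"]);print("target",W.round(4),"rv",(T.inv()*G).as_rotvec().round(3),"d",d.round(4),"|d|",np.linalg.norm(d).round(3))
def st():
    from rig import ctrl
    s=ctrl.observe();p=R.from_euler("z",-C[2]).apply(s["ee_pos"]-[C[0],C[1],0])
    f=R.from_euler("z",-C[2]).apply(s["contact_force"]);print("t",s["time"],"local",(p*1e3).round(1),"F",f.round(1),"w",round(s["grip_width"]*1e3,1),"ff",s["finger_force"])
```

```bash
python3 -c "
from h import *
go([0,-.11,.28]);go([0,-.11,.14]);st()"
```

```text
target [0.4676 0.1447 0.28  ] rv [-1.000e-03 -1.000e-03 -1.242e+00] d [ 0.4874 -0.6026 -0.0486] |d| 0.777
target [0.4676 0.1447 0.14  ] rv [-1.000e-03 -1.000e-03 -1.242e+00] d [ 0.4874 -0.6024  0.0914] |d| 0.78
t 0.1 local [ 727.8 -376.3  230.4] F [ 0.4 -0.1 -0.5] w 85.2 ff 0.0
```
Straight path from (0.25,-0.6) to (0.468,0.145) z rising: passes radius at closest? Line distance from origin: points: direction (.28,.96); closest at t... (0.25*.28-0.6*.96=-0.506) → point (0.39,-0.115) r=0.41. OK just at boundary. Fine.

The manual's scale: shifts go in units of 100 mm. Converting my numbers, 0.39 m is 3.9, -0.603 m is -6.03.

Emit:
pendant --deltas '[[[0, 0, -0.17, 0.6, -0.6, -0.49, 0], [0, 0, -0.34, 0.8, -1, -0.49, 0], [0, 0, -0.5, 1.2, -1.48, -0.49, 0], [0, 0, -0.6, 1.56, -1.93, -0.49, 0], [0, 0, -0.7, 1.95, -2.41, -0.49, 0], [0, 0, -0.8, 2.34, -2.89, -0.49, 0], [0, 0, -0.9, 2.73, -3.37, -0.49, 0], [0, 0, -1, 3.12, -3.85, -0.49, 0], [0, 0, -1.1, 3.51, -4.34, -0.49, 0], [0, 0, -1.242, 3.9, -4.82, -0.49, 0], [0, 0, -1.242, 4.29, -5.3, -0.49, 0], [0, 0, -1.242, 4.6, -5.7, -0.49, 0], [0, 0, -1.242, 4.87, -6.03, -0.49, 0], [0, 0, -1.242, 4.87, -6.03, -0.49, 0], [0, 0, -1.242, 4.87, -6.03, -0.49, 0], [0, 0, -1.242, 4.87, -6.03, -0.49, 0]]]'

```text
time: 2.1
ee_pos: [0.4674, 0.1426, 0.28]
tool_rot: [0.684, 0.73, -0.001, 0.0]
contact_force: [-0.1, -0.8, -0.1]
grip_width: -0.0004
finger_force: 0.0
```

```bash
python3 -c "
from h import *
st();go([0,-.11,.14])"
```

```text
t 2.1 local [   2.  -110.4  280. ] F [ 0.8 -0.2 -0.1] w -0.4 ff 0.0
target [0.4676 0.1447 0.14  ] rv [-0.     0.001 -0.002] d [0.0022 0.0004 0.14  ] |d| 0.14
```

Emit:
pendant --deltas '[[[0, 0, 0, 0, 0, 0.5, 0], [0, 0, 0, 0, 0, 1, 0], [0, 0, 0, 0, 0, 1.38, 0], [0, 0, 0, 0, 0.15, 1.38, 0], [0, 0, 0, 0, 0.3, 1.38, 0], [0, 0, 0, 0, 0.4, 1.38, 0], [0, 0, 0, 0, 0.5, 1.38, 0], [0, 0, 0, 0, 0.6, 1.38, 0], [0, 0, 0, 0, 0.7, 1.38, 0], [0, 0, 0, 0, 0.7, 1.38, 0]]]'

```text
time: 3.35
ee_pos: [0.5382, 0.1492, 0.1423]
tool_rot: [0.683, 0.73, 0.0, 0.0]
contact_force: [-0.7, -0.0, -0.4]
grip_width: 0.0004
finger_force: 0.0
```

Run:
```python
from h import *
from rig import ctrl
st()
a=ctrl.camera("side")["image"][200:460,150:400];cv2.imwrite("pics/s1.png",cv2.resize(a,None,fx=2.2,fy=2.2))
```

```text
t 3.35 local [  0.2 -39.3 142.3] F [-0.  -0.7 -0.4] w 0.4 ff 0.0
```

View pics/s1.png

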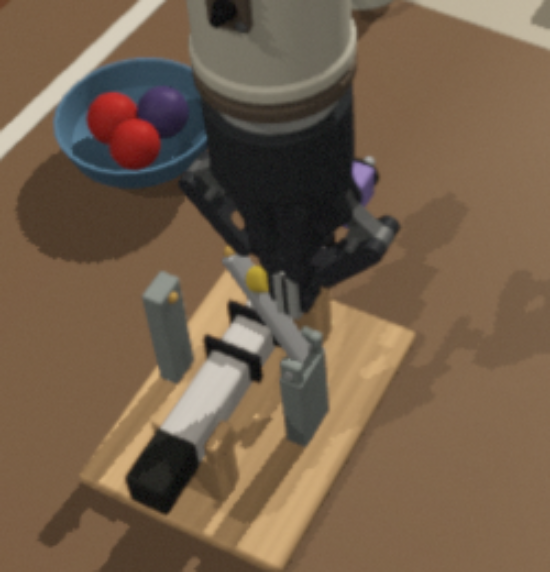

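Converted, 0.059 m is 0.59, -0.045 m is -0.45.

Emit:
pendant --deltas '[[[0, 0, 0, 0, 0.08, -0.02, 0], [0, 0, 0, 0, 0.16, -0.03, 0], [0, 0, 0, 0, 0.24, -0.03, 0], [0, 0, 0, 0, 0.32, -0.03, 0], [0, 0, 0, 0, 0.32, -0.03, 0], [0, 0, 0, 0, 0.15, -0.15, 0], [0, 0, 0, 0, 0.15, -0.45, 0], [0, 0, 0, 0, 0.59, -0.45, 0], [0, 0, 0, 0, 0.59, -0.45, 0], [0, 0, 0, 0, 0.59, -0.2, 0], [0, 0, 0, 0, 0.59, -0.1, 0], [0, 0, 0, 0, 0.59, 0, 0], [0, 0, 0, 0, 0.59, 0.1, 0], [0, 0, 0, 0, 0.59, 0.18, 0], [0, 0, 0, 0, 0.59, 0.18, 0]]]'

```text
time: 5.28
ee_pos: [0.6068, 0.1538, 0.1296]
tool_rot: [0.684, 0.729, 0.009, 0.006]
contact_force: [16.7, -0.1, 8.9]
grip_width: -0.0002
finger_force: 9.5
```

```bash
python3 -c "
from h import *
st()"
```

```text
t 5.275 local [  0.2  29.4 129.6] F [ 1.2 16.7  8.9] w -0.2 ff 9.480158686637878
```

Run:
```python
from h import *
from rig import ctrl
a=ctrl.camera("side")["image"][220:430,180:350];cv2.imwrite("pics/s2.png",cv2.resize(a,None,fx=2.8,fy=2.8))
```

```text
(no output)
```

View pics/s2.png

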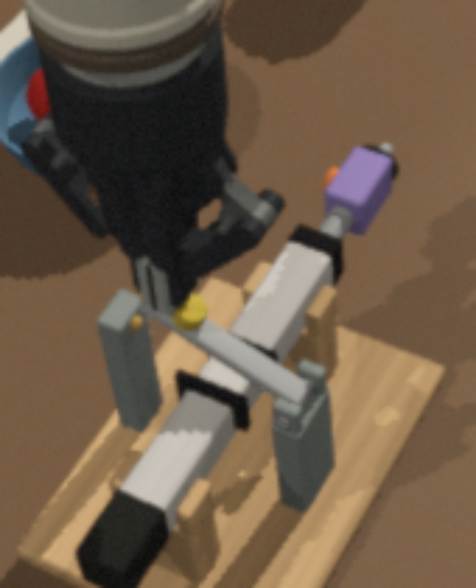

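The picture shows the fingertip past the tab and pressing on the bar's nose, with the tab at about (190,312) in the crop. I'll lift off and come down again directly on the tab.

Converted, 0.008 m is 0.08, -0.055 m is -0.55.

Emit:
pendant --deltas '[[[0, 0, 0, 0, 0.08, -0.2, 0], [0, 0, 0, 0, 0.08, -0.55, 0], [0, 0, 0, 0, -0.1, -0.55, 0], [0, 0, 0, 0, -0.1, -0.55, 0], [0, 0, 0, 0, -0.1, -0.55, 0]]]'

```text
time: 5.95
ee_pos: [0.5865, 0.152, 0.1791]
tool_rot: [0.683, 0.73, -0.0, 0.0]
contact_force: [-0.1, -0.5, -0.7]
grip_width: 0.0003
finger_force: 0.0
```

Run:
```python
from h import *
from rig import ctrl
st()
a=ctrl.camera("side")["image"][220:430,180:350];cv2.imwrite("pics/s3.png",cv2.resize(a,None,fx=2.8,fy=2.8))
```

```text
t 5.95 local [  0.6   9.1 179.1] F [ 0.5 -0.2 -0.7] w 0.3 ff 0.0
```

View pics/s3.png

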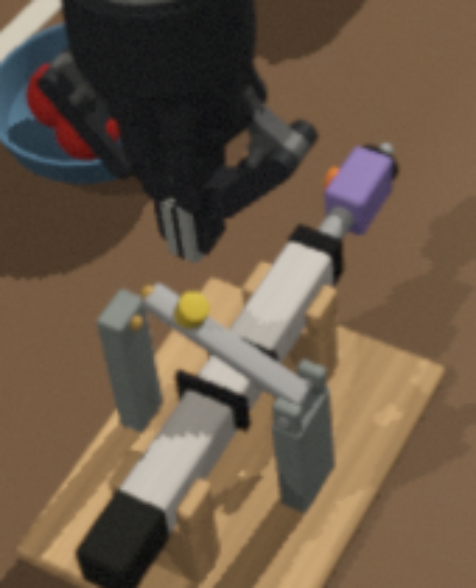

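The bar now lies low over the stick, with its tab at (193,310) in the crop and the nose just above the catch post. I'll press straight down on the tab.

```bash
python3 -c "
from h import *
for th in(0,.1,.2,.3,.4,.5):
    q=np.array([-.042,.092])+.066*np.array([np.cos(th),np.sin(th)])+.016*np.array([-np.sin(th),np.cos(th)])
    print(th,q.round(4),((proj('side',world(C,[0,*q]))-[180,220])*2.8).round())"
```

```text
0 [0.024 0.108] [[183. 325.]]
0.1 [0.0221 0.1145] [[185. 318.]]
0.2 [0.0195 0.1208] [[188. 312.]]
0.3 [0.0163 0.1268] [[193. 306.]]
0.4 [0.0126 0.1324] [[198. 302.]]
0.5 [0.0082 0.1377] [[205. 298.]]
```

Emit:
pendant --deltas '[[[0, 0, 0, 0, 0.09, 0.2, 0], [0, 0, 0, 0, 0.09, 0.4, 0], [0, 0, 0, 0, 0.09, 0.5, 0], [0, 0, 0, 0, 0.1, 0.58, 0], [0, 0, 0, 0, 0.12, 0.64, 0], [0, 0, 0, 0, 0.13, 0.69, 0], [0, 0, 0, 0, 0.13, 0.73, 0], [0, 0, 0, 0, 0.13, 0.73, 0]]]'

```text
time: 7.0
ee_pos: [0.5997, 0.1535, 0.1077]
tool_rot: [0.683, 0.73, 0.0, 0.001]
contact_force: [-3.5, -2.0, 9.5]
grip_width: 0.0002
finger_force: 4.6
```

```bash
python3 -c "
from h import *
st()"
```

```text
t 7.0 local [ -0.   22.4 107.7] F [ 1.7 -3.6  9.5] w 0.2 ff 4.617274180054665
```

Converted, 0.005 m is 0.05, 0.003 m is 0.03.

Emit:
pendant --deltas '[[[0, 0, 0, 0, 0, 0.03, 0], [0, 0, 0, 0, 0, 0.05, 0], [0, 0, 0, 0, 0, 0.05, 0]]]'

```text
time: 7.38
ee_pos: [0.6001, 0.1537, 0.1064]
tool_rot: [0.683, 0.73, 0.0, 0.002]
contact_force: [-12.0, -6.2, 34.1]
grip_width: 0.0002
finger_force: 17.1
```

```bash
python3 -c "
from h import *
st()"
```

```text
t 7.375 local [ -0.2  22.8 106.4] F [  5.4 -12.4  34.1] w 0.2 ff 17.10980236530304
```

Emit:
pendant --deltas '[[[0, 0, 0, 0, 0, -0.4, 0], [0, 0, 0, 0, 0, -1, 0], [0, 0, 0, 0, 0, -1.4, 0.085], [0, 0, 0, 0, 0, -1.4, 0.085]]]'

```text
time: 7.88
ee_pos: [0.6014, 0.1544, 0.2454]
tool_rot: [0.683, 0.73, 0.003, 0.002]
contact_force: [-0.3, -0.3, -0.2]
grip_width: 0.0357
finger_force: 0.0
```

Run:
```python
from h import *
from rig import ctrl
st()
a=ctrl.camera("side")["image"][220:430,180:350];b=ctrl.camera("top")["image"][225:315,140:300]
cv2.imwrite("pics/m1.png",np.hstack([cv2.resize(a,(476,588)),cv2.resize(b[:,70:],None,fx=3.4,fy=588/90)]))
cv2.imwrite("pics/m1.png",np.hstack([cv2.resize(a,(476,588)),np.zeros((588,4,3),np.uint8),cv2.resize(b,(320,180)) if 0 else np.vstack([cv2.resize(b,(320,180)),np.zeros((408,320,3),np.uint8)])]))
```

```text
t 7.875 local [ -0.8  24.1 245.4] F [ 0.3 -0.3 -0.2] w 35.7 ff 0.0
```

View pics/m1.png

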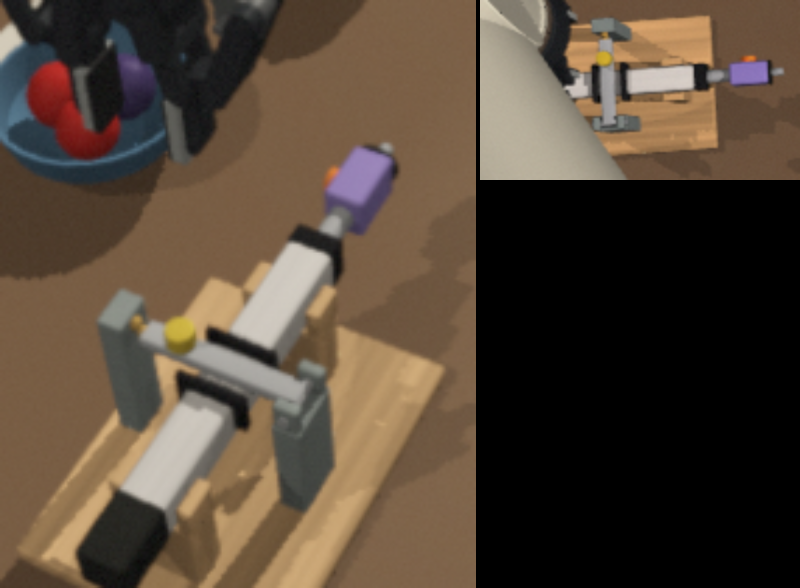

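The keeper is shut: the bar is level between the flanges with its nose under the ball, and the tab is at (181,333) in the crop. Next is the head.

```bash
python3 -c "
from h import *
go([.146,0,.16]);go([.146,0,.054])"
```

```text
target [0.5871 0.0063 0.16  ] rv [0.001 0.001 0.   ] d [-0.1454 -0.022   0.0814] |d| 0.168
target [0.5871 0.0063 0.054 ] rv [0.001 0.001 0.   ] d [-0.1453 -0.0221  0.1874] |d| 0.238
```

Converted, -0.146 m is -1.46, 0.186 m is 1.86.

Emit:
pendant --deltas '[[[0, 0, 0, -0.5, -0.1, 0, 0.07], [0, 0, 0, -1, -0.22, 0, 0.07], [0, 0, 0, -1.46, -0.22, 0.3, 0.07], [0, 0, 0, -1.46, -0.22, 0.8, 0.07], [0, 0, 0, -1.46, -0.22, 0.8, 0.07], [0, 0, 0, -1.46, -0.22, 1.2, 0.07], [0, 0, 0, -1.46, -0.22, 1.6, 0.07], [0, 0, 0, -1.46, -0.22, 1.86, 0.07], [0, 0, 0, -1.46, -0.22, 1.86, 0.07], [0, 0, 0, -1.46, -0.22, 1.86, 0.07]]]'

```text
time: 9.22
ee_pos: [0.5883, 0.0073, 0.0571]
tool_rot: [0.683, 0.731, 0.001, 0.001]
contact_force: [0.5, 0.7, 0.3]
grip_width: 0.0699
finger_force: 0.0
```

Run:
```python
from h import *
from rig import ctrl
st()
a=ctrl.camera("side")["image"][200:430,180:400];cv2.imwrite("pics/s4.png",cv2.resize(a,None,fx=2.6,fy=2.6))
```

```text
t 9.225 local [145.1   1.2  57.1] F [-0.7  0.6  0.3] w 69.9 ff 0.0
```

View pics/s4.png

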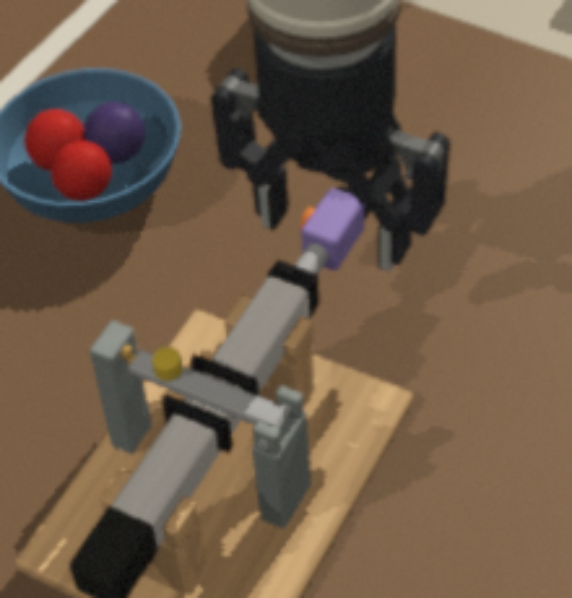

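The fingers, at (270,205) and (390,245), straddle the head at (335,225). Closing now.

Converted, 0.003 m is 0.03, -0.001 m is -0.01.

Emit:
pendant --deltas '[[[0, 0, 0, -0.01, -0.01, 0.03, 0.07], [0, 0, 0, -0.01, -0.01, 0.03, 0.045], [0, 0, 0, -0.01, -0.01, 0.03, 0.035], [0, 0, 0, -0.01, -0.01, 0.03, 0.02], [0, 0, 0, -0.01, -0.01, 0.03, 0.02], [0, 0, 0, -0.01, -0.01, 0.03, 0.02], [0, 0, 0, -0.01, -0.01, 0.03, 0.02], [0, 0, 0, -0.01, -0.01, 0.03, 0.02]]]' --squeeze 40

```text
time: 10.28
ee_pos: [0.5867, 0.0049, 0.0526]
tool_rot: [0.683, 0.73, 0.0, 0.0]
contact_force: [1.3, -2.2, 4.9]
grip_width: 0.0239
finger_force: 43.3
```

```bash
python3 -c "
from h import *
st()"
```

```text
t 10.275 local [147.4  -0.5  52.6] F [2.3 1.2 4.9] w 23.9 ff 43.338119202526286
```

Emit:
pendant --deltas '[[[0, 0, 0, -0.05, 0, 0, 0.02], [0, 0, 0, -0.12, 0, 0, 0.02], [0, 0, 0, -0.2, 0, 0, 0.02], [0, 0, 0, -0.3, 0, 0, 0.02], [0, 0, 0, -0.4, 0, 0, 0.02], [0, 0, 0, -0.5, 0, 0, 0.02], [0, 0, 0, -0.5, 0, 0, 0.02]]]'

```text
time: 11.15
ee_pos: [0.589, -0.0467, 0.052]
tool_rot: [0.684, 0.73, -0.001, -0.0]
contact_force: [1.3, 3.0, 3.1]
grip_width: 0.0237
finger_force: 43.4
```

```bash
python3 -c "
from h import *
st()"
```

```text
t 11.15 local [199.1  -1.6  52. ] F [-2.9  1.5  3.1] w 23.7 ff 43.420621496625245
```

Converted, -0.062 m is -0.62, -0.055 m is -0.55.

Emit:
pendant --deltas '[[[0, 0, 0, -0.08, 0, 0, 0.02], [0, 0, 0, -0.16, 0, 0, 0.02], [0, 0, 0, -0.25, 0, 0, 0.02], [0, 0, 0, -0.35, 0, 0, 0.02], [0, 0, 0, -0.45, 0, 0, 0.02], [0, 0, 0, -0.55, 0, 0, 0.02], [0, 0, 0, -0.62, 0, 0, 0.02], [0, 0, 0, -0.62, 0, 0, 0.02]]]'

```text
time: 12.15
ee_pos: [0.5932, -0.1079, 0.052]
tool_rot: [0.683, 0.73, -0.001, -0.0]
contact_force: [-0.1, 3.2, 1.6]
grip_width: 0.0237
finger_force: 43.1
```

```bash
python3 -c "
from h import *
st()"
```

```text
t 12.15 local [260.4  -1.6  52. ] F [-3.2  0.1  1.6] w 23.7 ff 43.076785623929936
```

Converted, -0.01 m is -0.1, -0.008 m is -0.08.

Emit:
pendant --deltas '[[[0, 0, 0, -0.03, 0, 0, 0.02], [0, 0, 0, -0.06, 0, 0, 0.02], [0, 0, 0, -0.08, 0, 0, 0.02], [0, 0, 0, -0.1, 0, 0, 0.02], [0, 0, 0, -0.1, 0, 0, 0.02]]]'

```text
time: 12.78
ee_pos: [0.5942, -0.117, 0.0523]
tool_rot: [0.683, 0.73, -0.0, 0.0]
contact_force: [0.2, 3.6, 1.6]
grip_width: 0.0238
finger_force: 43.0
```

```bash
python3 -c "
from h import *
st()"
```

```text
t 12.775 local [269.6  -1.2  52.3] F [-3.6  0.5  1.6] w 23.8 ff 43.007930517196655
```

Emit:
pendant --deltas '[[[0, 0, 0, -0.02, 0, 0, 0.02], [0, 0, 0, -0.03, 0, 0, 0.02], [0, 0, 0, -0.03, 0, 0, 0.02]]]'

```text
time: 13.15
ee_pos: [0.5944, -0.1189, 0.0523]
tool_rot: [0.683, 0.731, 0.0, -0.0]
contact_force: [0.1, 5.7, 0.3]
grip_width: 0.0235
finger_force: 42.9
```

```bash
python3 -c "
from h import *
st()"
```

```text
t 13.15 local [271.5  -1.1  52.3] F [-5.7  0.5  0.3] w 23.5 ff 42.927507162094116
```

Converted, -0.002 m is -0.02, -0.001 m is -0.01.

Emit:
pendant --deltas '[[[0, 0, 0, -0.01, 0, 0, 0.02], [0, 0, 0, -0.02, 0, 0, 0.02], [0, 0, 0, -0.02, 0, 0, 0.02]]]'

```text
time: 13.52
ee_pos: [0.5946, -0.119, 0.0523]
tool_rot: [0.682, 0.731, 0.001, -0.001]
contact_force: [-0.3, 8.9, 0.3]
grip_width: 0.0235
finger_force: 43.0
```

Run:
```python
from h import *
from rig import ctrl
st()
a=ctrl.camera("side")["image"][150:430,180:440];b=ctrl.camera("top")["image"][215:325,130:370]
b=cv2.resize(b,(400,183));a=cv2.resize(a,(400,431))
cv2.imwrite("pics/f.png",np.hstack([a,np.vstack([b,np.zeros((248,400,3),np.uint8)])]))
```

```text
t 13.525 local [271.5  -0.9  52.3] F [-8.9  0.3  0.3] w 23.5 ff 42.95992900857527
```

View pics/f.png

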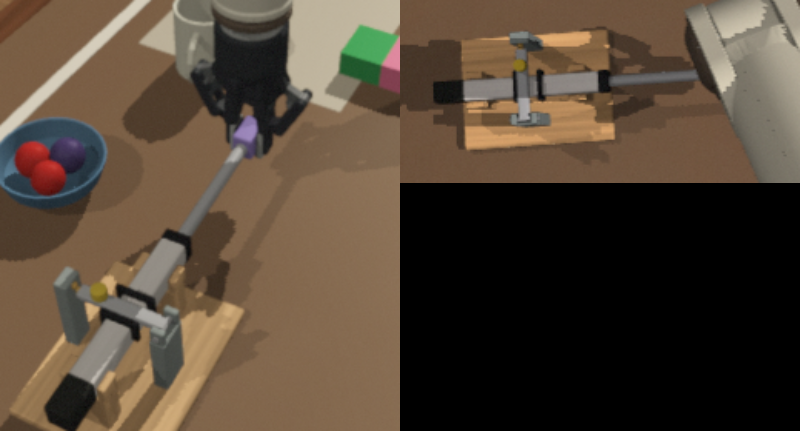

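The rod is drawn to the hard stop: the position stays at 271.5 mm while the pull rises from 5.7 to 8.9 N. The keeper is still shut, and the head and button are held at a width of about 24 mm. Handing in.

```bash
python3 -c "
from rig import ctrl
print(ctrl.job_done())"
```

```text
the job is handed in; nothing more can be done
None
```

The job is handed in at about 13.5 s: the keeper bar is clicked shut, and the arm is holding the head at the second stop with the button squeezed in; the hand-in gave no verdict.

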